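Lower the microphone boom past its ratchet

ROBOT

A 7-joint arm with a two-finger parallel gripper is mounted at the origin on the work surface. World frame = base frame: x ahead of the robot, y to its left, z up, the work surface at z = 0. Lengths are in m, angles in rad, forces in N, time in s.
With the tool pointing down it reaches from about 0.425 to 0.875 m from the base axis. Payload 4.7 kg.
Tool frame: the origin (TCP) lies at the very end of the fingers, on their centre line; the grasp point (between the pads) lies 19 mm behind it (robot.tcp_to_grasp is the distance from the TCP to the grasp point, in m); z points along the fingers, y is the line along which they close (so a half turn about z gives the same grasp; the last joint's range is limited). The gripper opens to 87 mm and grips with 3 to 60 N. Pads are 19 mm wide; open, the fingers measure 117 mm over their backs; the gripper's body (75 mm by 190 mm) begins 51 mm behind the grasp point.
Start: joints at [-1.141, 0.321, -0.07, 1.45, 0.023, 1.371, -0.057], TCP at [0.263, 0.595, 0.223] pointing down, gripper open.
Joint ranges: [-2.86, 2.86], [-0.3, 2.09], [-1.38, 1.24], [0.06, 2.45], [-1.56, 4.7], [0.09, 2.05], [-2.69, 2.69]. Speed limits (rad/s): [2.57, 2.57, 3.14, 3.14, 3.14, 3.14, 3.14].

INTERFACE

Orientations are given as a rotation vector (axis times angle).
In Python, from plant import robot, eyes, finish_job, spotter gives the robot as it stands.
- The arm moves only by the shell command python3 -m inch 'ROWS' [OPENING]. ROWS is a JSON object of lists of equal length, an entry for each row: "dp": the shift along the world's x, y, z in m, a list of three; "yaw": the turn about the world's z in rad. In form: {"dp": [[x, y, z], ...], "yaw": [yaw, ...]}. A call has 1 to 12 rows; each row shifts and turns the commanded pose from where the row before left it; what a row does not reach is not made up. A row lasts 1/8 s, in which the tool goes at most 62.5 mm and 10.7 degrees, less where a joint would pass 70% of its speed; a pose out of reach is approached as far as the arm can. A call with a gripper value outside its range is refused whole. OPENING is the finger opening in m, from 0 to 0.087, set as the call begins (- or left out, the last holds). The fingers move at their own pace and stop on an object; the grip force is fixed at half the most. Time passes only in rows, so rows that do not move let the fingers close. It gives the time, the measured TCP pose, the force, the opening and the grip force at its end, in the units of the state.
- robot.read_state(): the state, without advancing time (a new reading comes with each control period).
- eyes.read_camera(name): name is "side" or "top"; returns the picture (384x512x3 uint8, red, green, blue); there is no depth.
- eyes.camera_info(name): a dict with "fx", "fy", "cx", "cy" (pixels), "k1" (the pictures are not rectified: a ray, as slopes to the right and down, at radius r is drawn at 1 + k1 r^2 times it, then the intrinsics apply), "camera_from_world" (4x4, takes a point from world to camera coordinates). Camera axes: x right, y up, looking along -z (the intrinsics and any distortion apply to the point x, -y, -z); pixel columns grow to the right and rows downward; lengths in m; the calibration is good to about 2 mm. A picture is of the moment at which its call begins. camera_info takes no time and is no camera call.
- finish_job(): hands the job in; it is judged then, once.
Trained networks look in the newest picture that a camera, given by its name, has taken for a name from the list of things; names that differ only in an ending like _2 or _b are one class to them, and where a whole thing is asked for, a point or a joint stands for the part that bears it (a point fixed in the world has none). Each returns a list of dicts, best first, with "p" (0 to 1); they miss things now and then, are a little off and sometimes report something else, mostly with a low value. They report only what shows in the picture. A call takes as long as a camera call.
- spotter.find_in(camera, target): "location" ([x, y, z] in m, in the coordinates of the camera as it stood for that picture, good to about 4 mm: the middle of the surface that is visible of it).
- spotter.masks_of(camera, target): "region" (384x512 bool, what is visible of it).
The state is a dict: "t": time; "joint_pos": joint angles; "qvel": joint speeds; "joint_torque": joint torques, N m; "position": TCP position; "ee_rot": TCP orientation; "force": force on the tool from outside, world axes, zero at the start; "moment": the same for the moment, N m; "opening": finger opening in m; "grasp_force": force on a finger pad.
Only numpy, scipy, OpenCV 4.12 (cv2) and the standard library are available. Lean on these libraries where they do the work, as an engineer would, in place of code of your own. Each camera call takes 0.05 s, during which the arm holds its last target. There are 200 camera calls.

TASK

Press the red tab on the microphone boom to free its ratchet pawl and, keeping the tab pressed, push the boom all the way down to its lowest stop; then let go so that the pawl springs back. Work from above with the fingertips only: do not raise the boom, and leave the mug, the handheld radio, the mouse and the fist microphone where they are.

Things in the scene. Friction and masses are not known exactly. Their poses are not given: they have to be found in the camera images.
- stand: Fixed foot of the desk microphone boom: dark steel plate 120 x 110 x 12 mm with an upright that carries a toothed steel disc (radius 63 mm). It is bolted to the desk and cannot move. Origin: underside of the plate, below the hinge; z up. The boom points along the stand's own -x axis (level), so it swings in the stand's x-z plane.
- hinge (a point): Centre of the boom's level hinge axis (middle of the toothed disc), 115 mm above the desk; its y axis is the hinge axis. From it the boom's two aluminium side bars reach out 188 mm along the boom's line; a black and steel microphone droops 100 mm further beyond their end.
- boom (a joint): Boom angle, rad. 0: it rises 0.70 rad (40 deg) above level, outwards from the hinge; grows as it goes down; 0.70: level, on the hard lowest stop. Starts between 0.07 and 0.26. A stiff friction hinge holds it where it is left; 7 to 10 N at the tab moves it. Unless the pawl is free, teeth stop it going down at 0, 0.28 and 0.56; pushing against a tooth first can jam the pawl there.
- pawl (a joint): Angle of the red pawl lever on the boom, rad. 0: in the teeth (it may start up to 0.06, riding on a tooth). Grows as the tab is pressed down: clear of the teeth above 0.12; 0.20 ends its travel (15 mm at the tab, about 4 N), and pushing on moves the boom. A spring returns it. Its pivot, parallel to the hinge, lies 90 mm out along the boom and 45 mm above the boom's line through the hinge.
- tab (a point): Middle of the top face of the red thumb tab on the pawl's outer end: 50 mm along the boom x 40 mm across, black ribs, 4 mm lips on the two 40 mm edges. At rest 165 mm out from the hinge along the boom and 63 mm above its line, 0.23 to 0.27 m up at the start, 0.18 m at the lowest stop (0.16 pressed). The face dips outwards 0.17 rad from the boom's line, 0.37 when pressed. Press from above.
- mug: Bystander: blue mug, 80 mm wide, 92 mm tall, handle on its +y side; origin at the centre of its underside. Leave alone.
- handheld: Bystander: black handheld radio standing upright, 34 x 58 x 115 mm plus a 50 mm stub antenna; origin at the centre of its underside. Leave alone.
- mouse: Bystander: grey computer mouse, 100 x 60 x 32 mm, origin at the centre of its underside. Leave alone.
- fist_mic: Bystander: black hand microphone lying flat, 95 x 56 x 26 mm, origin at the centre of its underside. Leave alone.

How it is judged:
By the outcome, as a careful person would: the job done as asked, in the order asked, and still so for the second after the job is handed in, with the robot touching nothing.
It also fails if it takes over 38 s, if anything falls off the work surface, if the arm or the gripper's body presses on something with over 40 N, if the wrist force passes 120 N, or if a joint passes its speed limit or range.

## Working session

There is one attempt and no reset: what is moved stays moved. The work goes in short steps, Python scripts to look and compute and a shell command to move; the robot and the scene stay as the last step left them, time stands still between calls to the robot, and variables do not carry over. Pictures are saved under pics/ and viewed, at most 10 in all, crops included, and the job is handed in when it is done.

```bash
mkdir -p pics
cat > h.py <<'E'
import numpy as np, cv2
from plant import robot, eyes, finish_job, spotter
def w(cam,p):
    M=np.linalg.inv(np.array(eyes.camera_info(cam)["camera_from_world"])); return (M@np.r_[p,1])[:3]
def ray(cam,u,v):
    c=eyes.camera_info(cam); x=(u-c["cx"])/c["fx"]; y=(v-c["cy"])/c["fy"]
    a,b=x,y
    for _ in range(20):
        s=1+c["k1"]*(a*a+b*b); a,b=x/s,y/s
    M=np.linalg.inv(np.array(c["camera_from_world"])); d=M[:3,:3]@np.array([a,-b,-1]); return M[:3,3],d/np.linalg.norm(d)
def proj(cam,p):
    c=eyes.camera_info(cam); q=(np.array(c["camera_from_world"])@np.r_[p,1])[:3]
    a,b=q[0]/-q[2],-q[1]/-q[2]; s=1+c["k1"]*(a*a+b*b); return np.array([c["cx"]+c["fx"]*a*s,c["cy"]+c["fy"]*b*s])
def tri(u1,u2):
    A=[];B=[]
    for cam,u in (("side",u1),("top",u2)):
        o,d=ray(cam,*u); P=np.eye(3)-np.outer(d,d); A.append(P);B.append(P@o)
    return np.linalg.solve(sum(A),sum(B))
E
python3 - <<'E'
from h import *
for c in("side","top"):
    im=eyes.read_camera(c); cv2.imwrite(f"pics/{c}0.png",im[:,:,::-1])
    for n in("tab","stand","hinge","boom","pawl","mug","handheld","mouse","fist_mic"):
        r=spotter.find_in(c,n)
        for k in r[:2]: print(c,n,round(k["p"],2),w(c,k["location"]).round(3),proj(c,w(c,k["location"])).round())
s=robot.read_state();print(s["t"],s["position"],s["ee_rot"],s["force"],s["opening"])
E
```

```text
side tab 0.56 [0.602 0.055 0.249] [273. 152.]
side stand 0.9 [0.596 0.112 0.152] [263. 165.]
side hinge 0.89 [0.597 0.106 0.15 ] [264. 167.]
side boom 0.84 [0.603 0.011 0.199] [277. 175.]
side pawl 0.72 [0.604 0.054 0.246] [274. 153.]
side mug 0.96 [0.416 0.252 0.065] [200. 168.]
side handheld 0.57 [0.624 0.297 0.111] [253. 139.]
side handheld 0.49 [0.596 0.111 0.152] [263. 166.]
side mouse 0.76 [ 0.442 -0.311  0.03 ] [260. 319.]
side fist_mic 0.69 [ 0.664 -0.272  0.022] [330. 284.]
top tab 0.55 [0.605 0.057 0.249] [226. 148.]
top stand 0.97 [0.599 0.109 0.186] [207. 157.]
top stand 0.24 [0.604 0.058 0.245] [226. 149.]
top hinge 0.81 [0.595 0.108 0.178] [208. 159.]
top boom 0.96 [0.601 0.03  0.207] [239. 155.]
top pawl 0.92 [0.603 0.056 0.247] [227. 149.]
top mug 0.84 [0.418 0.283 0.038] [148. 233.]
top mug 0.18 [0.632 0.306 0.11 ] [138. 151.]
top handheld 0.62 [0.632 0.303 0.112] [139. 151.]
top mouse 0.59 [ 0.45  -0.296  0.034] [357. 226.]
top fist_mic 0.79 [ 0.667 -0.267  0.03 ] [345. 150.]
1.0 [0.26255908 0.5946285  0.22257662] [6.48419459e-01 3.07389483e+00 1.00034682e-04] [-0.0227234  -0.62246813  0.87393422] 0.08707403138612566
```

Run:
```python
import cv2
a=cv2.imread("pics/side0.png")[90:250,190:400];b=cv2.imread("pics/top0.png")[90:250,150:360]
cv2.imwrite("pics/c0.png",cv2.resize(cv2.vconcat([cv2.hconcat([a,b])]),(798,304),interpolation=cv2.INTER_CUBIC))
```

```text
(no output)
```

View pics/c0.png

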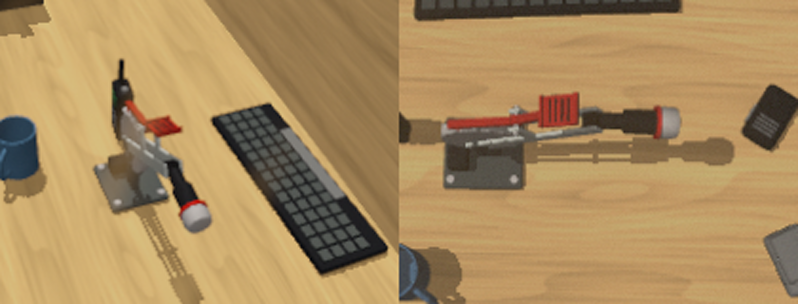

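View pics/side0.png

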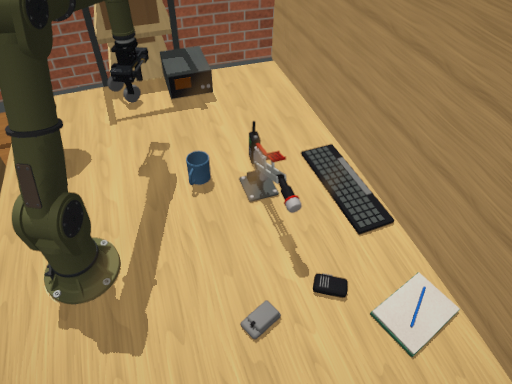

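Run:
```python
from h import *
S={}
for c in("side","top"):
    im=cv2.cvtColor(cv2.imread(f"pics/{c}0.png"),cv2.COLOR_BGR2HSV)
    m=((im[...,0]<8)|(im[...,0]>172))&(im[...,1]>130)&(im[...,2]>60)
    n,l,st,ce=cv2.connectedComponentsWithStats(m.astype(np.uint8))
    for i in range(1,n):
        if st[i,4]>15: print(c,st[i],ce[i].round(1))
    i=eyes.camera_info(c); print(i["fx"],i["cx"],np.linalg.inv(np.array(i["camera_from_world"]))[:3,3])
```

```text
side [256 143   7   7  23] [258.6 145.4]
side [268 152  17  10 106] [275.7 156.5]
side [285 195  13   8  33] [289.9 197.3]
361.9592860394206 253.10529690850734 [ 0.29038085 -0.67174546  0.92232211]
top [175 139  69  19 535] [219.6 150.2]
top [284 146   4  17  47] [286. 154.]
426.20158451437044 252.34863426435854 [ 0.33912213 -0.0121993   1.20584327]
```

Run:
```python
from h import *
t=tri((276,156.5),(234.5,148)); print("tab",t, proj("side",t),proj("top",t))
m=tri((293,203),(292,154)); print("mic",m)
for c in("side","top"):
  for k in spotter.masks_of(c,"pawl")[:1]+spotter.masks_of(c,"boom")[:1]:
    v,u=np.nonzero(k["region"]); print(c,k["p"],u.min(),u.max(),v.min(),v.max(),u.mean(),v.mean(),len(u))
    p=np.c_[u,v].astype(np.float32); print(cv2.minAreaRect(p))
# stand plate corners in top crop -> z=.012
for a,b in((449,181),(518,180),(445,187),(523,187)):
    u=(a-399)/1.9+150; v=b/1.9+90
    o,d=ray("top",u,v); print(o+d*(.012-o[2])/d[2])
# bar far end / near points: lines at plausible heights
from scipy.spatial.transform import Rotation as R
print(R.from_rotvec(robot.read_state()["ee_rot"]).as_matrix().round(3))
im=cv2.imread("pics/top0.png")[125:195,165:305]
cv2.imwrite("pics/t1.png",cv2.resize(im,None,fx=5.6,fy=5.6,interpolation=cv2.INTER_CUBIC))
im=cv2.imread("pics/side0.png")[115:225,230:310]
cv2.imwrite("pics/s1.png",cv2.resize(im,None,fx=5.4,fy=5.4,interpolation=cv2.INTER_CUBIC))
```

```text
tab [0.60590806 0.03831831 0.2474664 ] [276.10606141 156.47081771] [234.47412284 148.13094817]
mic [ 0.6062715  -0.09970744  0.19810028]
side 0.55 256 284 143 161 269.9158878504673 153.7429906542056 214
((268.802490234375, 153.66111755371094), (30.45817756652832, 11.399019241333008), 24.227745056152344)
side 0.92 255 301 143 212 278.6431492842536 177.81083844580778 978
((279.9592590332031, 174.81578063964844), (78.46512603759766, 29.271169662475586), 53.56914138793945)
top 0.66 174 244 138 157 219.01602564102564 149.87019230769232 624
((209.35366821289062, 150.1829071044922), (17.00645637512207, 71.33877563476562), 83.6598129272461)
top 0.86 176 296 139 167 242.28870858688302 153.3076402974983 1479
((235.99085998535156, 151.8490447998047), (25.16594696044922, 120.2641830444336), 86.53176879882812)
[0.55878617 0.2145246  0.012     ]
[0.56226271 0.11015203 0.012     ]
[0.54948623 0.22013235 0.012     ]
[0.55172318 0.10224448 0.012     ]
[[-0.915  0.404  0.   ]
 [ 0.404  0.915  0.   ]
 [-0.     0.    -1.   ]]
```

View pics/t1.png

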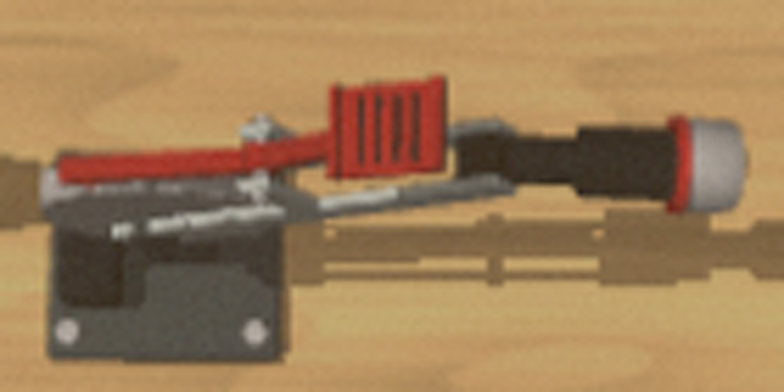

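View pics/s1.png

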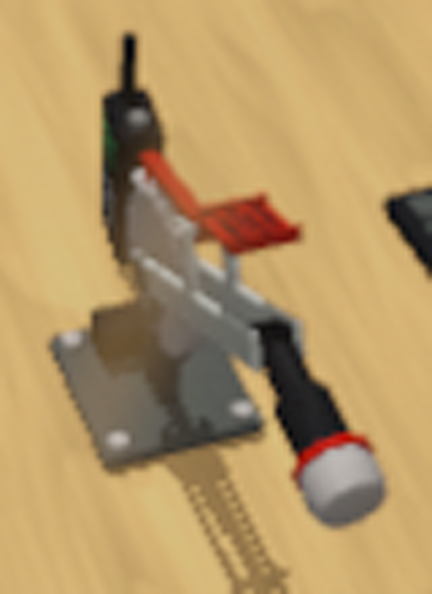

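The tab shows at (276,156) in the side view and (234,148) in the top view. That puts it at [0.606, 0.038, 0.247], which fits the stated 0.23 to 0.27 m height with the boom at about 0.22 rad. The boom points along -y. I'll close the fingers and move above the tab, with tool y across the boom.

```bash
python3 -m inch '{"dp":[[0,0,0.05],[0,0,0.05],[0.03,-0.05,0],[0.03,-0.05,0],[0.03,-0.05,0],[0.03,-0.05,0],[0.03,-0.05,0],[0.03,-0.05,0],[0.03,-0.05,0],[0.03,-0.05,0],[0.03,-0.05,0],[0.03,-0.05,0]],"yaw":[0,0,-0.115,-0.115,-0.115,-0.115,-0.115,-0.115,-0.115,-0.115,-0.115,-0.115]}' 0
python3 -m inch '{"dp":[[0.02,-0.035,0],[0.02,-0.025,0],[0,0,0],[0,0,0]],"yaw":[0,0,0,0]}'
```

```text
t: 2.7
position: [0.5633, 0.093, 0.3229]
ee_rot: [2.22, 2.223, 0.002]
force: [1.1, 0.6, -0.8]
opening: 0.0001
grasp_force: 0.0
t: 3.2
position: [0.6023, 0.0356, 0.3225]
ee_rot: [-2.214, -2.227, -0.0]
force: [-0.5, 0.1, -0.4]
opening: 0.0004
grasp_force: 0.0
```

```bash
python3 -m inch '{"dp":[[0.004,0,-0.03],[0,0,-0.025],[0,0,0],[0,0,0]],"yaw":[0,0,0,0]}'
python3 - <<'E'
from h import *
o=[]
p=robot.read_state()["position"]
for c,(x,y) in(("side",(215,90)),("top",(170,85))):
    im=eyes.read_camera(c)[:,:,::-1].copy(); cv2.imwrite(f"pics/{c}2.png",im)
    print(c,proj(c,p))
    o.append(cv2.resize(im[y:y+120,x:x+120],(390,390),interpolation=cv2.INTER_CUBIC))
cv2.imwrite("pics/c2.png",cv2.hconcat(o))
E
```

```text
t: 3.7
position: [0.6068, 0.0356, 0.2689]
ee_rot: [2.214, 2.228, 0.002]
force: [0.9, 0.2, 0.3]
opening: 0.0003
grasp_force: 0.0
side [277.21949924 151.20520721]
top [235.24345835 145.2426456 ]
```

View pics/c2.png

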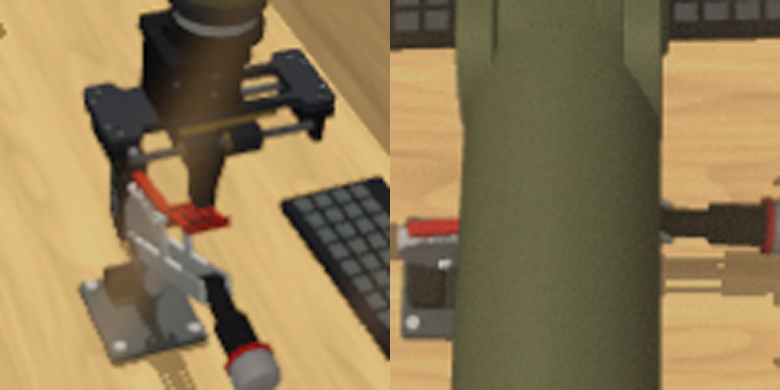

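The fingertips sit just above the middle of the tab, at side-view pixel (277,151). Next I'll press slowly and watch the force.

```bash
python3 -m inch '{"dp":[[0,0,-0.008],[0,0,-0.006],[0,0,0]],"yaw":[0,0,0]}'
for i in 1 2 3 4; do :; done
python3 -m inch '{"dp":[[0,0,-0.003],[0,0,-0.003],[0,0,0]],"yaw":[0,0,0]}'
```

```text
t: 4.18
position: [0.6065, 0.0347, 0.2532]
ee_rot: [-2.216, -2.227, 0.0]
force: [-0.2, 0.5, 1.7]
opening: 0.0003
grasp_force: 0.6
t: 4.55
position: [0.6068, 0.0341, 0.2478]
ee_rot: [2.216, 2.226, 0.0]
force: [1.3, -1.5, 3.3]
opening: 0.0003
grasp_force: 1.4
```

```bash
python3 -m inch '{"dp":[[0,-0.0005,-0.002],[0,-0.0005,-0.002],[0,0,0]],"yaw":[0,0,0]}'
python3 -m inch '{"dp":[[0,-0.001,-0.002],[0,-0.001,-0.002],[0,0,0]],"yaw":[0,0,0]}'
python3 -m inch '{"dp":[[0,-0.001,-0.002],[0,-0.001,-0.002],[0,0,0]],"yaw":[0,0,0]}'
```

```text
t: 4.92
position: [0.6068, 0.0332, 0.2436]
ee_rot: [2.216, 2.226, 0.0]
force: [0.6, -1.4, 3.6]
opening: 0.0003
grasp_force: 1.8
t: 5.3
position: [0.6068, 0.0311, 0.2396]
ee_rot: [2.216, 2.226, 0.0]
force: [-0.0, -3.8, 5.2]
opening: 0.0004
grasp_force: 2.2
t: 5.68
position: [0.6068, 0.0295, 0.2365]
ee_rot: [2.216, 2.226, 0.002]
force: [-0.9, -3.2, 7.9]
opening: 0.0009
grasp_force: 3.7
```

```bash
python3 -m inch '{"dp":[[0,-0.003,-0.0035],[0,-0.003,-0.0035],[0,-0.003,-0.0035],[0,-0.0034,-0.0046],[0,-0.0034,-0.0047],[0,-0.0034,-0.0047]],"yaw":[0,0,0,0,0,0]}'
python3 - <<'E'
from h import *
im=eyes.read_camera("side")[:,:,::-1]; cv2.imwrite("pics/s3.png",cv2.resize(im[100:230,215:335],None,fx=4,fy=4,interpolation=cv2.INTER_CUBIC))
E
```

```text
t: 6.42
position: [0.6072, 0.0105, 0.2125]
ee_rot: [2.215, 2.226, 0.003]
force: [-0.5, -2.6, 10.3]
opening: 0.0002
grasp_force: 4.8
```

View pics/s3.png

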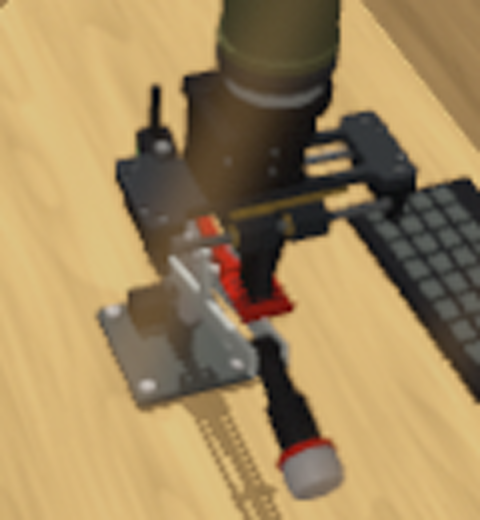

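The boom is going down with the tab held pressed under the fingertips at about (263,300) in the crop. It is at about 0.39 rad, past the 0.28 tooth, so I'll keep going along the arc.

```bash
python3 -m inch '{"dp":[[0,-0.0029,-0.005],[0,-0.0029,-0.005],[0,-0.0029,-0.005],[0,-0.0024,-0.0053],[0,-0.0024,-0.0053],[0,-0.0024,-0.0053]],"yaw":[0,0,0,0,0,0]}'
python3 -m inch '{"dp":[[0,-0.0018,-0.0052],[0,-0.0018,-0.0052],[0,-0.001,-0.0025],[0,0,0]],"yaw":[0,0,0,0]}'
```

```text
t: 7.22
position: [0.6074, -0.0069, 0.1815]
ee_rot: [2.215, 2.224, 0.002]
force: [-0.6, -4.9, 8.7]
opening: 0.0004
grasp_force: 4.9
t: 7.72
position: [0.6074, -0.012, 0.1681]
ee_rot: [2.215, 2.223, 0.0]
force: [0.5, -4.4, 7.0]
opening: 0.0007
grasp_force: 3.9
```

```bash
python3 -m inch '{"dp":[[0,-0.0005,-0.002],[0,-0.0005,-0.002],[0,0,0]],"yaw":[0,0,0]}'
python3 -m inch '{"dp":[[0,0,-0.002],[0,0,-0.001],[0,0,0]],"yaw":[0,0,0]}'
```

```text
t: 8.1
position: [0.6076, -0.0128, 0.1655]
ee_rot: [2.215, 2.223, 0.002]
force: [-0.5, -4.7, 12.4]
opening: 0.0007
grasp_force: 6.7
t: 8.48
position: [0.6079, -0.0128, 0.1648]
ee_rot: [2.215, 2.223, 0.004]
force: [-4.3, -4.8, 22.3]
opening: 0.0006
grasp_force: 11.4
```

Contact is now stiff at 22 N and z = 0.165, which matches the lowest stop with the tab pressed. I'll push slightly more, then lift straight off.

```bash
python3 -m inch '{"dp":[[0,0,-0.001],[0,0,0]],"yaw":[0,0]}'
python3 -m inch '{"dp":[[0,0,0.004],[0,0,0.006],[0,0,0.008],[0,0,0.02],[0,0,0.04],[0,0,0.05],[0,0.05,0.02],[-0.02,0.055,0],[-0.02,0.055,0],[-0.02,0.055,0],[0,0,0],[0,0,0]],"yaw":[0,0,0,0,0,0,0,0,0,0,0,0]}'
python3 - <<'E'
from h import *
o=[]
for c,(x,y) in(("side",(225,110)),("top",(170,85))):
    im=eyes.read_camera(c)[:,:,::-1].copy()
    for n in("tab","mug","handheld","mouse","fist_mic"):
        for k in spotter.find_in(c,n)[:1]: print(c,n,round(k["p"],2),w(c,k["location"]).round(3))
    o.append(cv2.resize(im[y:y+130,x:x+130],(390,390),interpolation=cv2.INTER_CUBIC))
    for b in(0,.02,.05):
        e=b; print(c,b,proj(c,[.606,.155-(.165*np.cos(e)-.063*np.sin(e)),.115+.165*np.sin(e)+.063*np.cos(e)])-np.array([x,y]))
cv2.imwrite("pics/c4.png",cv2.hconcat(o))
E
```

```text
t: 8.72
position: [0.608, -0.0128, 0.1645]
ee_rot: [2.215, 2.223, 0.005]
force: [-6.1, -4.6, 25.6]
opening: 0.0004
grasp_force: 12.9
t: 10.22
position: [0.5457, 0.2044, 0.3072]
ee_rot: [-2.214, -2.228, 0.002]
force: [0.0, -0.6, -0.2]
opening: 0.0002
grasp_force: 0.0
side tab 0.75 [ 0.602 -0.015  0.12 ]
side mug 0.73 [0.418 0.252 0.066]
side handheld 0.74 [0.627 0.295 0.109]
side mouse 0.59 [ 0.441 -0.311  0.031]
side fist_mic 0.89 [ 0.662 -0.276  0.023]
side 0 [55.63714837 75.28555991]
side 0.02 [55.55434536 74.18001972]
side 0.05 [55.41279868 72.49885654]
top tab 0.75 [0.604 0.011 0.181]
top mouse 0.65 [ 0.451 -0.298  0.035]
top fist_mic 0.57 [ 0.667 -0.267  0.031]
top 0 [85.14603477 70.96447747]
top 0.02 [84.62804318 70.62137014]
top 0.05 [83.79545724 70.10706848]
```

View pics/c4.png

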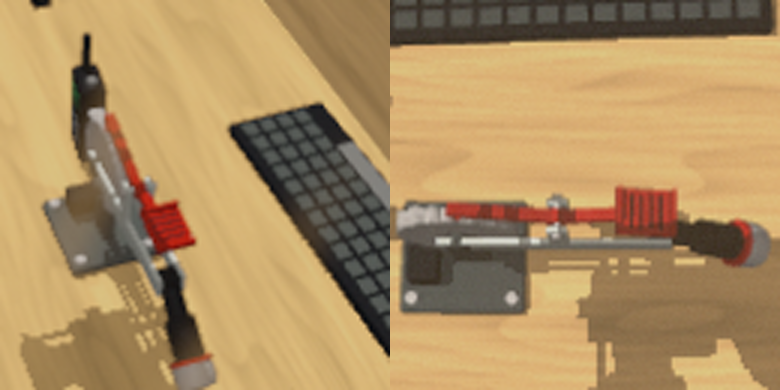

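The tab is at crop pixel (56,75.7) in the side view and (85,70.7) in the top view. That matches the level boom with the pawl sprung back (predicted 55.6,75.3 and 85.1,71.0). The bystanders found have not moved.

```bash
python3 -c "
from plant import finish_job
print(finish_job())"
```

```text
the job is handed in; nothing more can be done
None
```

I pressed the tab, pushed the boom down to its lowest stop and released it. The last pictures show the boom level with the pawl sprung back and the bystanders where they were. I handed the job in at about 11 s.

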